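Move the slide basket from rinse to dryer and change the switch over

ROBOT

A 6-joint arm with a two-finger parallel gripper is mounted at the origin on the work surface. World frame = base frame: x ahead of the robot, y to its left, z up, the work surface at z = 0. Lengths are in m, angles in degrees, forces in N, time in s.
With the tool pointing down it reaches from about 0.4 to 0.825 m from the base axis. Payload 7 kg.
Tool frame: the origin (TCP) lies midway between the tips of the shut fingers; the grasp point (between the pads) lies 19 mm behind it; z points along the fingers, y is the line along which they close (so a half turn about z gives the same grasp; the last joint's range is limited). The gripper opens to 88 mm and grips with 3 to 60 N. Pads are 19 mm wide; open, the fingers measure 130 mm over their backs; the gripper's body (78 mm by 193 mm) begins 47 mm behind the grasp point.
Start: joints at [-57.691, 20.546, 0.682, 0, -70.136, -16.507], TCP at [0.184, -0.649, 0.227] pointing down, gripper open.
Joint ranges: [-176.03, 176.03], [-82.01, 121.73], [-58.28, 71.71], [-173.87, 95.51], [-174.79, -0.11], [-173.66, 173.66]. Speed limits (degrees/s): [136.94, 136.94, 172.46, 180, 180, 180].

INTERFACE

Orientations are given as [roll, pitch, yaw] about the fixed x, y, z axes, in that order (R = Rz(yaw) Ry(pitch) Rx(roll)).
In Python, from plant import telemetry, viewer, workorder gives the robot as it stands. The module is installed in compiled form; this text tells all that it offers.
- The arm moves only by the tool carry_out, never from a script. Its argument "rows" is a list of rows, each a list of 6 numbers: the shift along the tool's x, y, z in m, then the turn, a rotation vector about the tool's x, y, z in rad. In form: [[tx, ty, tz, ax, ay, az], ...]. A call has 1 to 8 rows; each row is the pose to reach, as a shift and turn from the pose commanded when the call began, along the tool's axes at that moment; what a row does not reach only later rows make up. A row lasts 1/8 s, in which the tool goes at most 62.5 mm and 10.7 degrees, less where a joint would pass 70% of its speed; a pose out of reach is approached as far as the arm can. A call with a gripper value outside its range is refused whole. "grip" is the gripper's target within -1 to 1 (fully open at 1, half-way at 0, shut at -1), set as the call begins (left out, the last holds). The fingers move at their own pace and stop on an object; the grip force is fixed at half the most. Time passes only in rows, so rows that repeat a pose let the fingers close. It gives the time, the measured TCP pose, the force, the opening and the grip force at its end, in the units of the state.
- telemetry.get_obs(): the state, without advancing time (a new reading comes with each control period).
- viewer.snapshot(name): name is "scene" or "top"; returns the picture (480x640x3 uint8, red, green, blue); there is no depth.
- viewer.camera_info(name): a dict with "intrinsics" (3x3 intrinsics, pixels), "k1" (the pictures are not rectified: a ray, as slopes to the right and down, at radius r is drawn at 1 + k1 r^2 times it, then the intrinsics apply), "extrinsics" (4x4, takes a point from camera to world coordinates). Camera axes: x right, y down, z forward; pixel columns grow to the right and rows downward; lengths in m; the calibration is good to about 2 mm. A picture is of the moment at which its call begins. camera_info takes no time and is no camera call.
- workorder.close_job(): hands the job in; it is judged then, once.
The state is a dict: "clock": time; "joint_pos": joint angles; "qvel": joint speeds; "tau": joint torques, N m; "tool_pos": TCP position; "orientation": TCP orientation; "force": force on the tool from outside, world axes, zero at the start; "moment": the same for the moment, N m; "opening": finger opening in m; "gripper_force": force on a finger pad.
Only numpy, scipy, OpenCV 4.12 (cv2) and the standard library are available. Lean on these libraries where they do the work, as an engineer would, in place of code of your own. Each camera call takes 0.05 s, during which the arm holds its last target. There are 200 camera calls.

TASK

The slide basket has finished rinsing: lift it by its grip tab and draw it forwards off the hook of the drip-pan stand, carry it level and without setting it down, and hang it on the empty hook of the dryer stand, its bar lying down in both prongs, and let go of it. Then change the lever on the switch box from rinse to dry: bring it upright to centre off, leave it there for about two seconds while the pump runs down, then put it all the way over to the dry side, away from the robot. Leave the other things on the bench where they are.

Things in the scene. Friction and masses are not known exactly. Their poses are not given: they have to be found in the camera images.
- basket: loose steel wire slide basket, 0.25 to 0.5 kg, hanging by its cross bar. Origin: middle of the bar; z up when level, y along the bar. Cage of slides (solid for contacts): 72 mm (x) x 112 mm (y), from 77 to 125 mm under the bar, joined to the bar's ends by two rods at y = +-57 mm. A white grip tab stands on the bar
- basket_tab (a point): grip point of the basket, in its white upright grip tab, 48 mm above the middle of the bar, axes as the basket's. Tab: 12 mm thick along x, 32 mm wide along y, reaching from the bar to 75 mm above it; grip it from above across its thickness
- basket_bar (a point): middle of the basket's cross bar (the basket's origin and axes). Bar: steel rod 10 mm thick, 114 mm long along y, with two thin collars 20 mm across at y = +-42 mm, which go outside the hook's prongs
- rinse_stand: fixed hook stand with a shallow dark drip pan (145 x 145 mm, 34 mm high) at its foot; the basket hangs on it at the start, its cage under the prongs: it comes off by lifting it 25 to 55 mm and then drawing it 75 mm or more away from the post, and goes on in reverse. Origin on the bench under the hook. Axes as rinse_seat
- rinse_seat (a point): where the middle of the bar lies when hung on the rinse stand, 205 mm above the bench. x points from the hook's tips to its post, y across its prongs. Twin prongs of 10 mm rod at y = +-25 mm point towards the robot (yaw up to 0.35); each has a trough 20 mm long, closed by the tip (x = -24 mm) and the shank (x = +24 mm), both 17 mm higher than this point. Post at x = +88 mm, as high
- dryer_stand: fixed stand with the same twin hook, empty at the start, on a white 190 x 150 x 48 mm air box with a grille on top. Origin on the bench under the hook
- dryer_seat (a point): the same point on the dryer stand's hook. Height, axes and hook as for rinse_seat: hung, the bar's y lies along this y and the bar's middle is here
- lever (a joint): angle of the changeover lever (rad): -0.6 to -0.45 at the start, leaning to the rinse side (-x of the switch box, facing the robot, marked with a disc); 0 upright = centre off; stop at +0.6 = dry side (+x, away from the robot, marked with three bars). Friction holds it where it is left (about 1 N at the grip moves it); no detent at the centre
- lever_pivot (a point): the lever's hinge, at the middle of the fixed grey switch box (110 x 140 x 45 mm), 40 mm above the bench. Axes of the box: y along the hinge, z up; the lever's grip point is at (75 sin q, 0, 75 cos q) mm from here, q the lever angle
- lever_grip (a point): grip point on the lever's black round handle, 20 mm thick, 75 mm from the hinge; the lever ends 95 mm from the hinge. Pinched along the hinge direction (y) it turns freely between the fingers
- bench: the black fixed bench top, surface at z = 0
- plate_a: loose flat 96-well plate, 85 x 127 x 15 mm; origin under its middle; leave it where it stands
- plate_b: loose flat 96-well plate, 85 x 127 x 22 mm; origin under its middle; leave it where it stands
- pipette: loose white multichannel pipette lying flat, 230 mm long, 35 mm high; origin under its middle; leave it where it stands
- tip_box: loose grey box of pipette tips, 85 x 120 x 59 mm; origin under its middle; leave it where it stands
- beaker: loose glass beaker, 76 mm wide, 95 mm high; origin under its middle; leave it where it stands
- bottle: loose bottle, 70 mm wide, 160 mm high; origin under its middle; leave it where it stands
- tube_rack: loose tube rack, 70 x 170 mm, 72 mm high with its capped tubes; origin under its middle; leave it where it stands

How it is judged:
By the outcome, as a careful person would: the job done as asked, in the order asked, and still so for the second after the job is handed in, with the robot touching nothing.
It also fails if it takes over 72 s, if anything falls off the work surface, if the arm or the gripper's body presses on something with over 40 N, if the wrist force passes 120 N, or if a joint passes its speed limit or range.

## Working session

There is one attempt and no reset: what is moved stays moved. The work goes in short steps, Python scripts to look and compute and a tool call to move; the robot and the scene stay as the last step left them, time stands still between calls to the robot, and variables do not carry over. Pictures are saved under pics/ and viewed, at most 10 in all, crops included, and the job is handed in when it is done.

Besides the shell and the picture viewer there is one more tool, called after "Call:" as name([rows], argument=value, ...), one row to a line, values as JSON. carry_out: Moves the arm, as the interface text tells. Its arguments: {"type":"object","properties":{"rows":{"type":"array"},"grip":{"type":"number"}},"required":["rows"]}

```bash
mkdir -p pics
cat > h.py <<'E'
import numpy as np, cv2
from plant import telemetry, viewer, workorder
def snap(n,f):
    im=viewer.snapshot(n); cv2.imwrite('pics/'+f,im[:,:,::-1]); return im
def ray(n,u,v):
    c=viewer.camera_info(n);K=np.array(c['intrinsics']);T=np.array(c['extrinsics'])
    d=np.array([c['k1'],0,0,0,0.])[:5]
    p=cv2.undistortPoints(np.array([[[u,v]]],float),K,np.array([c['k1'],0,0,0]),None,None)[0,0]
    return T[:3,3],T[:3,:3]@np.array([p[0],p[1],1.])
def onz(n,u,v,z):
    o,d=ray(n,u,v); return o+d*(z-o[2])/d[2]
def tri(a,b):
    A=[];B=[]
    o1,d1=ray(*a);o2,d2=ray(*b)
    s=np.linalg.lstsq(np.c_[d1,-d2],o2-o1,rcond=None)[0]
    p,q=o1+s[0]*d1,o2+s[1]*d2
    return (p+q)/2,np.linalg.norm(p-q)
def proj(n,P):
    c=viewer.camera_info(n);T=np.linalg.inv(np.array(c['extrinsics']))
    return cv2.projectPoints(np.array(P,float).reshape(-1,1,3),cv2.Rodrigues(T[:3,:3])[0],T[:3,3],np.array(c['intrinsics']),np.array([c['k1'],0,0,0]))[0][:,0]
E
python3 - <<'E'
from h import *
np.set_printoptions(precision=4,suppress=True)
for n in('scene','top'):
    snap(n,n+'0.png');c=viewer.camera_info(n);print(c)
print(telemetry.get_obs())
E
```

```text
{'intrinsics': array([[492.8487,   0.    , 321.8931],
       [  0.    , 492.8487, 235.6428],
       [  0.    ,   0.    ,   1.    ]]), 'k1': -0.10979298565839865, 'extrinsics': array([[-0.334 ,  0.5665, -0.7533,  1.4986],
       [ 0.9424,  0.1852, -0.2785,  0.4074],
       [-0.0183, -0.803 , -0.5958,  1.0011],
       [ 0.    ,  0.    ,  0.    ,  1.    ]])}
{'intrinsics': array([[621.7412,   0.    , 316.9666],
       [  0.    , 621.7412, 241.7697],
       [  0.    ,   0.    ,   1.    ]]), 'k1': -0.11077970748306895, 'extrinsics': array([[ 0.007 , -0.9947,  0.1021,  0.2941],
       [-1.    , -0.0075, -0.0044,  0.0272],
       [ 0.0051, -0.1021, -0.9948,  1.9387],
       [ 0.    ,  0.    ,  0.    ,  1.    ]])}
{'clock': 0.1, 'joint_pos': array([-57.6901,  20.5878,   0.6401,  -0.0159, -70.1355, -16.5068]), 'qvel': array([ 0.0172, -0.1229,  0.1249, -0.0555,  0.082 , -0.1371]), 'tau': array([ -0.0008, -58.4162,  29.3752,   7.0154,   0.0102,  -0.0001]), 'tool_pos': array([ 0.1837, -0.6491,  0.2257]), 'orientation': array([ 179.916 ,   -0.0093, -164.2023]), 'force': array([ 0.9096,  0.3284, -0.6353]), 'moment': array([-0.0226,  0.0159, -0.0028]), 'gripper_force': 0.0, 'opening': 0.08795726644247367}
```

View pics/scene0.png

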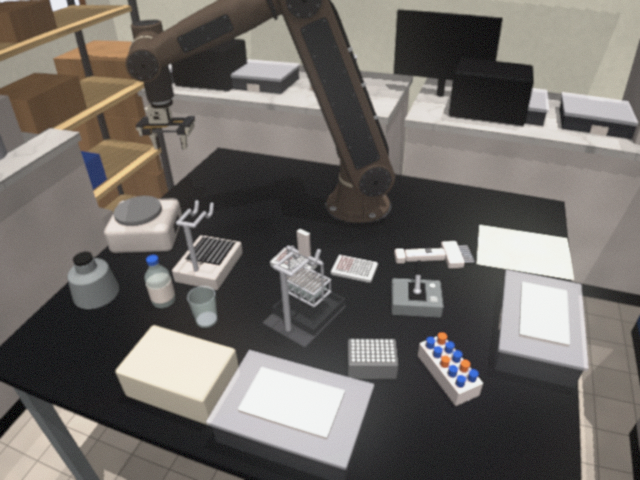

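View pics/top0.png

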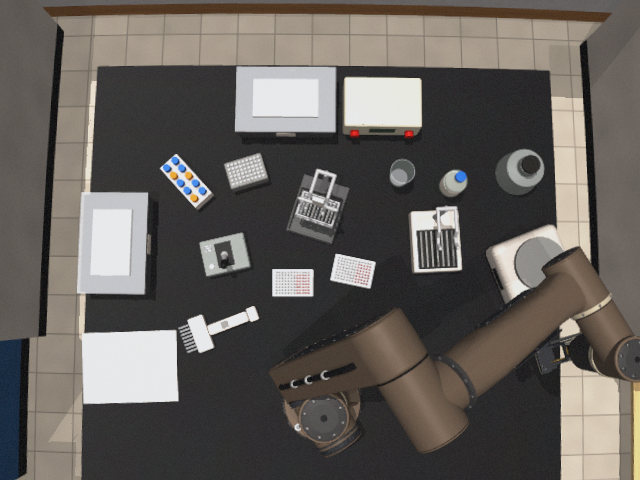

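The top view shows the basket on the rinse stand near (320,200), the empty dryer hook near (440,220) and the switch box near (225,255). In the scene view they are at about (300,270), (195,215) and (417,290). I'll zoom in on these.

Run:
```python
import cv2,numpy as np
t=cv2.imread('pics/top0.png');s=cv2.imread('pics/scene0.png')
def c(im,u,v,w=80,k=5): 
    h=int(w*300/400); return None
def c(im,u,v,w,h,W,H): return cv2.resize(im[v:v+h,u:u+w],(W,H),interpolation=cv2.INTER_CUBIC)
a=np.hstack([c(t,280,160,80,60,400,300),c(t,400,195,80,60,400,300)])
b=np.hstack([c(s,250,220,100,75,400,300),c(s,160,195,100,75,400,300)])
cv2.imwrite('pics/m1.png',np.vstack([a,b]))
a=np.hstack([c(t,190,225,70,60,400,343),c(s,385,260,70,60,400,343)])
cv2.imwrite('pics/m2.png',a)
```

```text
(no output)
```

View pics/m1.png

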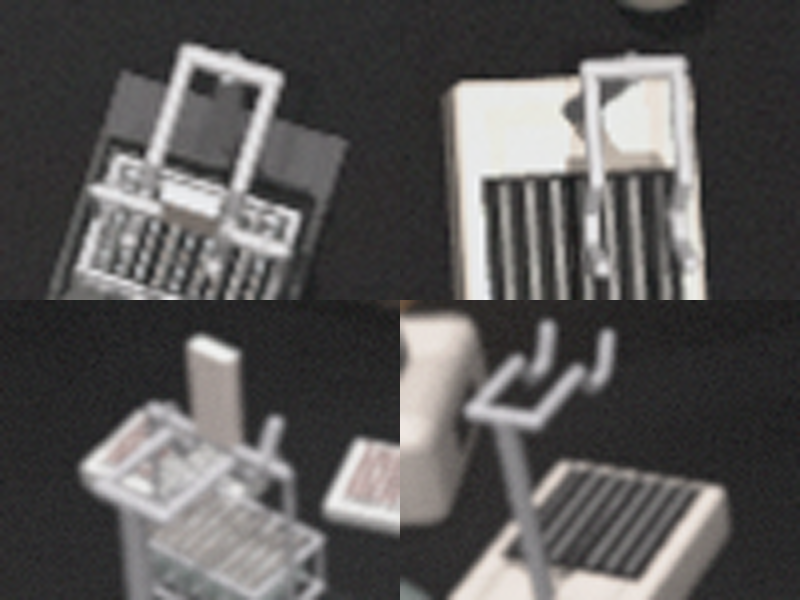

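View pics/m2.png

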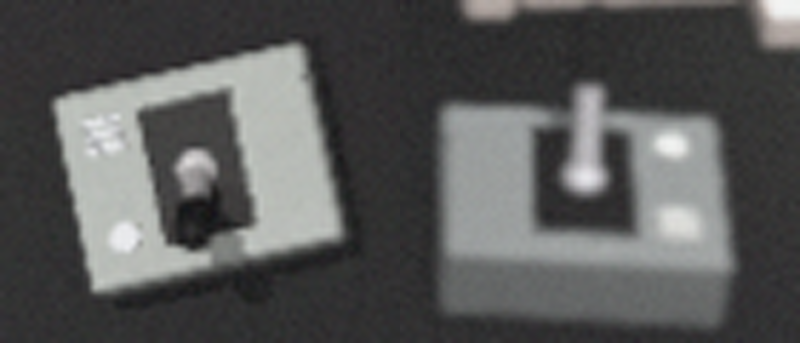

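m1 shows the rinse hook with its cross bar from (317,171) to (335,174), and the tab top near (319,199). The dryer cross bar runs from (438,208) to (457,208), with tips near (440,249) and (457,248). m2 shows the lever tip in the top view at (224,253), leaning to the disc side. In the scene view it is at (488,275), crop scale 5.7.

Run:
```python
from h import *
np.set_printoptions(precision=4,suppress=True)
print('dryer')
for nm,a,b in [('xbar+y',(438,208),(195,225)),('xbar-y',(456.6,208),(178.7,222.5)),('tip+y',(440.4,249),(211.3,204)),('tip-y',(457,248),(196.3,200.8))]:
    print(nm,*tri(('top',*a),('scene',*b)),onz('top',*a,.217))
print('rinse')
for nm,a in [('xbar+y',(317.4,171)),('xbar-y',(335,174.4)),('pr+y',(311,193)),('pr-y',(328,198))]:
    print(nm,onz('top',*a,.217))
T=cv2.imread('pics/top0.png'); S=cv2.imread('pics/scene0.png')
print('tabtop',onz('top',319,199,.28),tri(('top',319,199),('scene',304,232)))
print('bar end L',onz('top',298.4,198,.205),onz('top',338.5,209.5,.205))
# white regions for tab
print('box corners z.045')
for p in [(52,100),(300,42),(342,238),(95,292)]:
    print(onz('top',190+p[0]/5.714,225+p[1]/5.714,.045))
print('lever tip',tri(('top',190+197/5.714,225+162/5.714),('scene',385+590/5.714-70,260+90/5.714)))
hsv=cv2.cvtColor(T,cv2.COLOR_BGR2GRAY)
print(hsv[190:212,308:332])
```

```text
dryer
xbar+y [ 0.568  -0.3183  0.2146] 0.005628544141861065 [ 0.569  -0.3203  0.217 ]
xbar-y [ 0.569  -0.3721  0.2123] 0.005248337444370294 [ 0.5696 -0.3733  0.217 ]
tip+y [ 0.454  -0.3273  0.2121] 0.0017138010526046804 [ 0.4532 -0.3255  0.217 ]
tip-y [ 0.4575 -0.3748  0.2162] 0.004624856892140376 [ 0.4563 -0.3725  0.217 ]
rinse
xbar+y [0.6715 0.0199 0.217 ]
xbar-y [ 0.6622 -0.0298  0.217 ]
pr+y [0.6084 0.0374 0.217 ]
pr-y [ 0.5946 -0.0104  0.217 ]
tabtop [0.5806 0.0153 0.28  ] (array([0.5806, 0.0177, 0.2749]), np.float64(0.005234507263161233))
bar end L [0.596 0.073 0.205] [ 0.564  -0.0404  0.205 ]
box corners z.045
[0.4835 0.3808 0.045 ]
[0.5159 0.2477 0.045 ]
[0.4106 0.2232 0.045 ]
[0.3806 0.3551 0.045 ]
lever tip (array([0.4461, 0.2978, 0.0942]), np.float64(0.006242246645603154))
[[ 43 146 216 219 175 109  88 102 108 102  98  90  91  90  94  97  86  75
   73  73 164 223 218 158]
 [ 93 169 223 218 148  66  53  65  74  83  95 100  98  94  98  96  96  85
   70 100 184 223 210 143]
 [174 165 207 199 138  63  46  43  50  60  63  66  84  93  99  98 101  88
   70 147 215 221 177 112]
 [
[... 1217 characters left out ...]
71 161 154  59  65 145 146 105 103 109 112 115 113 112 128 179 208
  199 164 121 120 148 126]
 [ 88  80 129 119  60  74 147 143  79  88 111 113 104 108 113 135 173 192
  213 215 191 181 166 136]
 [ 67 124 129  78  79 125 143 109  59 117 121  82  75 107 126 132 146 158
  193 221 226 226 217 206]
 [ 58 140 137  60  69 142 145  87  51 151 146  62  84 169 166 128 133 134
  141 172 203 213 220 228]
 [ 76 122 113  59  79 145 138  74  73 126 114  57  88 154 150 119 119 113
   93  95 144 163 183 202]
 [132 137  80  58 118 142 108  84 112 102  68  60 120 138 121 113 113  97
   68  56 147 153 134 160]
 [159 151  63  59 135 141 102  83 131 118  61  82 149 158 137 144 121  93
   78  74 150 136 105 131]]
```

```bash
cat >> h.py <<'E'
def to_tool(P,yaw):
    """shift in tool axes and turn (rotvec) from the current measured pose to TCP P, tool down with yaw (deg)"""
    from scipy.spatial.transform import Rotation as R
    o=telemetry.get_obs(); A=R.from_euler('xyz',o['orientation'],degrees=True);B=R.from_euler('xyz',[180,0,yaw],degrees=True)
    return A.inv().apply(np.array(P)-o['tool_pos']),(A.inv()*B).as_rotvec()
E
python3 - <<'E'
from h import *
np.set_printoptions(precision=4,suppress=True)
T=cv2.imread('pics/top0.png');g=cv2.cvtColor(T,cv2.COLOR_BGR2GRAY)
# tab top
m=np.zeros_like(g);m[196:204,311:325]=(g[196:204,311:325]>212)
n,l,st,ce=cv2.connectedComponentsWithStats(m);k=1+np.argmax(st[1:,4])
pts=np.argwhere(l==k)[:,::-1].astype(float);print('tab px',ce[k],st[k],onz('top',*ce[k],.28))
W=np.array([onz('top',*p,.28)[:2] for p in pts]);w,v=np.linalg.eigh(np.cov(W.T));print('tab yaw',np.degrees(np.arctan(v[1,1]/v[0,1])),np.sqrt(w*12))
# dryer box top
m=np.zeros_like(g);m[195:285,400:475]=(g[195:285,400:475]>150)*255
m=cv2.morphologyEx(m,cv2.MORPH_CLOSE,np.ones((15,15)))
c=max(cv2.findContours(m,0,1)[0],key=cv2.contourArea)
W=np.array([onz('top',*p,.048)[:2] for p in c[:,0].astype(float)]).astype(np.float32);print('dryer box',cv2.minAreaRect(W*1000))
# prong centre columns per row
for r in range(212,232,4):
  row=g[r].astype(int);print(r,row[434:464])
print(to_tool([.582,.017,.34],-105.8))
E
```

```text
tab px [317.8108 199.2703] [313 197  11   6  37] [0.5799 0.0185 0.28  ]
tab yaw 71.7360323633499 [0.0095 0.0292]
dryer box ((501.13922119140625, -345.9580078125), (199.15623474121094, 148.98419189453125), 3.0504817962646484)
212 [225 223 164 205 227 194  93  89  88  90 104 159 212 220 231 225 225 225
 228 221 184 217 216 171 101  44  41  41  47  40]
216 [ 91  86 100 198 232 199 147 220 232 232 232 232 231 233 232 229 225 225
 228 224 188 216 224 206 171  43  41  43  42  43]
220 [195 131 123 188 230 205 175 232 233 232 232 233 232 232 232 231 225 224
 227 225 187 209 227 192 139  38  40  43  41  44]
224 [217 218 219 175 217 218 177 178 182 213 233 232 232 231 233 231 226 226
 228 232 221 192 220 213 170  74  44  44  43  41]
228 [143 139 142 154 200 231 195 182 159 159 158 157 146 131 133 130 120 120
 132 165 163 161 215 223 186 124  45  43  44  42]
(array([-0.5646,  0.5327, -0.1136]), array([ 0.0014,  0.0006, -1.0193]))
```

Call:
carry_out([
  [0,0,-0.03,0,0,0],
  [-0.02,0.02,-0.07,0,0,-0.1],
  [-0.055,0.052,-0.114,0,0,-0.2],
  [-0.09,0.085,-0.114,0,0,-0.3],
  [-0.125,0.118,-0.114,0,0,-0.4],
  [-0.16,0.151,-0.114,0,0,-0.5],
  [-0.195,0.184,-0.114,0,0,-0.6],
  [-0.23,0.217,-0.114,0,0,-0.7],
], grip=1)

```text
clock: 1.1
tool_pos: [0.3464, -0.3765, 0.3403]
orientation: [180.0, 0.0, -123.9]
force: [0.9, 0.3, -0.5]
opening: 0.0873
gripper_force: 0.0
```

Run:
```python
from h import *
np.set_printoptions(precision=4,suppress=True)
o=telemetry.get_obs();print(o['clock'],o['tool_pos'],o['orientation'],to_tool([.581,.0185,.34],-106.2))
```

```text
1.1 [ 0.3464 -0.3765  0.3403] [ 179.9805    0.0089 -123.9067] (array([-0.4587,  0.0257,  0.0004]), array([ 0.0003,  0.0002, -0.309 ]))
```

Call:
carry_out([
  [-0.06,0.003,0,0,0,-0.05],
  [-0.12,0.007,0,0,0,-0.1],
  [-0.18,0.01,0,0,0,-0.15],
  [-0.24,0.014,0,0,0,-0.2],
  [-0.3,0.017,0,0,0,-0.25],
  [-0.36,0.02,0,0,0,-0.305],
  [-0.42,0.023,0,0,0,-0.305],
  [-0.455,0.025,0,0,0,-0.305],
])

```text
clock: 2.1
tool_pos: [0.5811, 0.0153, 0.3397]
orientation: [179.9, -0.0, -106.5]
force: [-0.4, -0.8, 0.2]
opening: 0.0879
gripper_force: 0.0
```

Run:
```python
from h import *
np.set_printoptions(precision=4,suppress=True)
o=telemetry.get_obs();print(o['clock'],o['tool_pos'],o['orientation'],to_tool([.581,.0185,.234],-106.2))
s=snap('scene','scene1.png');t=snap('top','top1.png')
def c(im,u,v,w,h,W,H): return cv2.resize(im[v:v+h,u:u+w],(W,H),interpolation=cv2.INTER_CUBIC)
cv2.imwrite('pics/m3.png',np.hstack([c(s,240,150,120,150,400,500),c(t,260,150,120,150,400,500)])[:,:,::-1])
```

```text
2.1 [0.5811 0.0153 0.3397] [ 179.9348   -0.026  -106.517 ] (array([-0.003 ,  0.0009,  0.1057]), array([ 0.0011, -0.0005, -0.0055]))
```

View pics/m3.png

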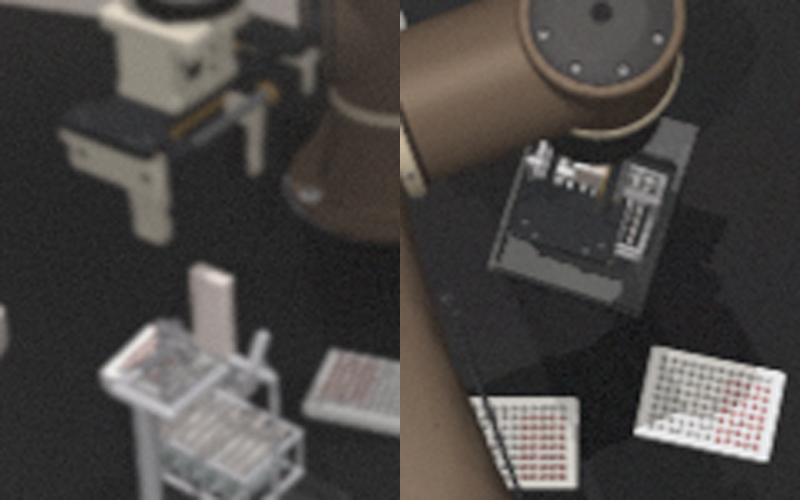

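The open fingers stand above and on either side of the white tab (m3 scene crop: tab top at (212,270), fingers at (155,240) and (255,170)). I'll go down now.

Call:
carry_out([
  [-0.003,0.001,0.03,0,0,0],
  [-0.003,0.001,0.06,0,0,0],
  [-0.003,0.001,0.085,0,0,0],
  [-0.003,0.001,0.1,0,0,0],
  [-0.003,0.001,0.105,0,0,0],
  [-0.003,0.001,0.105,0,0,0],
])

```text
clock: 2.95
tool_pos: [0.5805, 0.0158, 0.236]
orientation: [-180.0, 0.0, -106.6]
force: [-0.2, 0.5, -0.3]
opening: 0.0876
gripper_force: 0.0
```

Call:
carry_out([
  [0,0,0,0,0,0],
  [0,0,0,0,0,0],
  [0,0,0,0,0,0],
  [0,0,0,0,0,0],
  [0,0,0,0,0,0],
  [0,0,0,0,0,0],
], grip=-1)

```text
clock: 3.7
tool_pos: [0.5802, 0.0159, 0.2355]
orientation: [180.0, -0.0, -106.6]
force: [-0.1, -0.5, -0.2]
opening: 0.0333
gripper_force: 0.0
```

Call:
carry_out([
  [0,0,0,0,0,0],
  [0,0,0,0,0,0],
  [0,0,0,0,0,0],
  [0,0,0,0,0,0],
  [0,0,0,0,0,0],
])

```text
clock: 4.32
tool_pos: [0.5802, 0.0159, 0.2356]
orientation: [-180.0, 0.0, -106.6]
force: [-0.0, -0.2, -0.6]
opening: 0.012
gripper_force: 30.0
```

Call:
carry_out([
  [0,0,-0.006,0,0,0],
  [0,0,-0.015,0,0,0],
  [0,0,-0.025,0,0,0],
  [0,0,-0.034,0,0,0],
  [0,0,-0.039,0,0,0],
  [0,0,-0.04,0,0,0],
  [0,0,-0.04,0,0,0],
])

```text
clock: 5.2
tool_pos: [0.5801, 0.0159, 0.2753]
orientation: [180.0, -0.0, -106.6]
force: [-1.0, 0.3, -2.4]
opening: 0.0119
gripper_force: 30.0
```

Call:
carry_out([
  [0,0.006,0,0,0,0],
  [0,0.018,0,0,0,0],
  [0,0.034,0,0,0,0],
  [0,0.052,0,0,0,0],
  [0,0.07,0,0,0,0],
  [0,0.085,0,0,0,0],
  [0,0.096,0,0,0,0],
  [0,0.1,0,0,0,0],
])

```text
clock: 6.2
tool_pos: [0.4839, 0.0448, 0.2759]
orientation: [-180.0, 0.0, -106.6]
force: [0.0, -0.5, -2.1]
opening: 0.0121
gripper_force: 30.0
```

Run:
```python
from h import *
np.set_printoptions(precision=4,suppress=True)
o=telemetry.get_obs();print(o['clock'],o['tool_pos'],o['orientation'],o['force'],o['opening'])
y=np.radians(3);P=np.array([.481,-.350,.277])-.1*np.array([np.cos(y),np.sin(y),0])
print(to_tool(P,-87.))
s=snap('scene','scene2.png')
def c(im,u,v,w,h,W,H): return cv2.resize(im[v:v+h,u:u+w],(W,H),interpolation=cv2.INTER_CUBIC)
cv2.imwrite('pics/m4.png',c(s,230,150,150,150,500,500)[:,:,::-1])
```

```text
6.2 [0.4839 0.0448 0.2759] [-179.9709    0.0241 -106.58  ] [ 0.0458 -0.474  -2.0787] 0.012099711806802709
(array([ 0.4127, -0.0157, -0.0013]), array([-0.0006,  0.0003, -0.3417]))
```

View pics/m4.png

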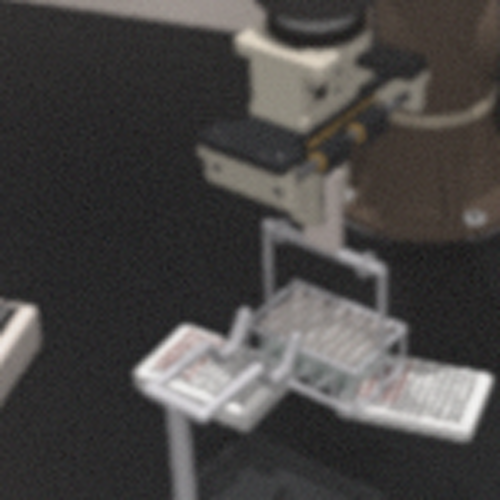

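m4 shows the basket off the rinse hook and hanging level from the gripper, with its bar from (268,228) to (385,270) in the crop. I'll carry it to the dryer.

Call:
carry_out([
  [0.008,0,0,0,0,-0.01],
  [0.024,-0.001,0,0,0,-0.03],
  [0.046,-0.002,0,0,0,-0.05],
  [0.074,-0.003,0,0,0,-0.075],
  [0.106,-0.004,0,0,0,-0.1],
  [0.14,-0.005,0,0,0,-0.13],
  [0.175,-0.007,0,0,0,-0.16],
  [0.21,-0.008,0,0,0,-0.19],
])

```text
clock: 7.25
tool_pos: [0.4317, -0.1606, 0.2755]
orientation: [180.0, -0.0, -95.7]
force: [1.0, -0.3, -2.7]
opening: 0.012
gripper_force: 30.0
```

Run:
```python
from h import *
np.set_printoptions(precision=4,suppress=True)
o=telemetry.get_obs();print(o['clock'],o['tool_pos'],o['orientation'])
y=np.radians(3);P=np.array([.481,-.350,.277])-.1*np.array([np.cos(y),np.sin(y),0])
print(to_tool(P,-87.))
```

```text
7.25 [ 0.4317 -0.1606  0.2755] [179.9891  -0.0123 -95.6751]
(array([ 0.1986,  0.0311, -0.0015]), array([ 0.0002, -0.0002, -0.1514]))
```

Call:
carry_out([
  [0.034,0.006,0,0,0,-0.03],
  [0.068,0.011,0,0,0,-0.06],
  [0.102,0.016,0,0,0,-0.09],
  [0.135,0.021,-0.001,0,0,-0.115],
  [0.163,0.026,-0.002,0,0,-0.135],
  [0.183,0.029,-0.002,0,0,-0.15],
  [0.195,0.031,-0.002,0,0,-0.15],
  [0.198,0.031,-0.002,0,0,-0.15],
])

```text
clock: 8.25
tool_pos: [0.3811, -0.3535, 0.2772]
orientation: [180.0, 0.0, -87.2]
force: [-0.2, -0.6, -1.8]
opening: 0.0122
gripper_force: 30.0
```

Run:
```python
from h import *
np.set_printoptions(precision=4,suppress=True)
o=telemetry.get_obs();print(o['clock'],o['tool_pos'],o['orientation'])
s=snap('scene','scene3.png');t=snap('top','top3.png')
def c(im,u,v,w,h,W,H): return cv2.resize(im[v:v+h,u:u+w],(W,H),interpolation=cv2.INTER_CUBIC)
cv2.imwrite('pics/m5.png',np.hstack([c(s,150,130,100,125,400,500),c(t,400,190,100,125,400,500)])[:,:,::-1])
```

```text
8.25 [ 0.3811 -0.3535  0.2772] [179.9601   0.0209 -87.2152]
```

View pics/m5.png

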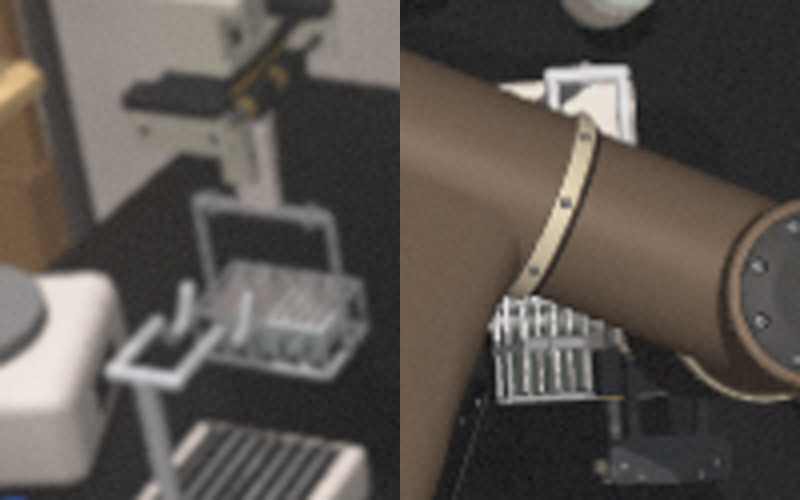

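m5 shows the basket level in front of the dryer hook, with its bar from (200,205) to (332,217) in the crop and the hook tips at (187,287) and (245,295). I'll check the lateral offset in the same view.

Run:
```python
from h import *
np.set_printoptions(precision=4,suppress=True)
f=lambda u,v,z:onz('scene',150+u/4,130+v/4,z)
a,b=f(200,204,.2466),f(332,217,.2466);print('bar',a,b,(a+b)/2,np.linalg.norm(a-b),np.degrees(np.arctan2(-(b-a)[0],(b-a)[1])))
a,b=f(187,285,.222),f(246,295,.222);print('tips',a,b,(a+b)/2)
a,b=f(115,370,.217),f(183,381,.217);print('xb',a,b,(a+b)/2)
y=np.radians(3);P=np.array([.481,-.351,.277]);print(to_tool(P,-87.))
```

```text
bar [ 0.3952 -0.3964  0.2466] [ 0.3822 -0.2883  0.2466] [ 0.3887 -0.3424  0.2466] 0.10886386599769494 6.841829798763358
tips [ 0.4673 -0.3689  0.222 ] [ 0.4659 -0.3191  0.222 ] [ 0.4666 -0.344   0.222 ]
xb [ 0.5741 -0.3644  0.217 ] [ 0.5707 -0.3104  0.217 ] [ 0.5724 -0.3374  0.217 ]
(array([ 0.003 , -0.0996,  0.0004]), array([ 0.0003,  0.0002, -0.0028]))
```

Call:
carry_out([
  [0,-0.006,0,0,0,0],
  [0.001,-0.018,0,0,0,0],
  [0.002,-0.034,0,0,0,0],
  [0.003,-0.052,0,0,0,0],
  [0.004,-0.07,0,0,0,0],
  [0.005,-0.085,0,0,0,0],
  [0.005,-0.095,0,0,0,0],
  [0.005,-0.099,0,0,0,0],
])

```text
clock: 9.35
tool_pos: [0.4811, -0.3529, 0.2772]
orientation: [180.0, 0.0, -87.1]
force: [0.4, 0.0, -2.9]
opening: 0.0115
gripper_force: 30.0
```

Call:
carry_out([
  [0,0,0.005,0,0,0],
  [0,0,0.012,0,0,0],
  [0,0,0.019,0,0,0],
  [0,0,0.025,0,0,0],
  [0,0,0.029,0,0,0],
  [0,0,0.032,0,0,0],
  [0,0,0.032,0,0,0],
])

```text
clock: 10.22
tool_pos: [0.4805, -0.3529, 0.2454]
orientation: [180.0, 0.0, -87.1]
force: [0.1, -0.5, -2.8]
opening: 0.012
gripper_force: 30.0
```

Run:
```python
from h import *
np.set_printoptions(precision=4,suppress=True)
o=telemetry.get_obs();print(o['clock'],o['tool_pos'],o['orientation'],o['force'],o['moment'])
s=snap('scene','scene4.png')
cv2.imwrite('pics/m6.png',cv2.resize(s[140:260,150:270],(600,600),interpolation=cv2.INTER_CUBIC)[:,:,::-1])
```

```text
10.225 [ 0.4805 -0.3529  0.2454] [179.9869   0.006  -87.1366] [ 0.114  -0.4809 -2.837 ] [-0.0253  0.0861 -0.0081]
```

View pics/m6.png

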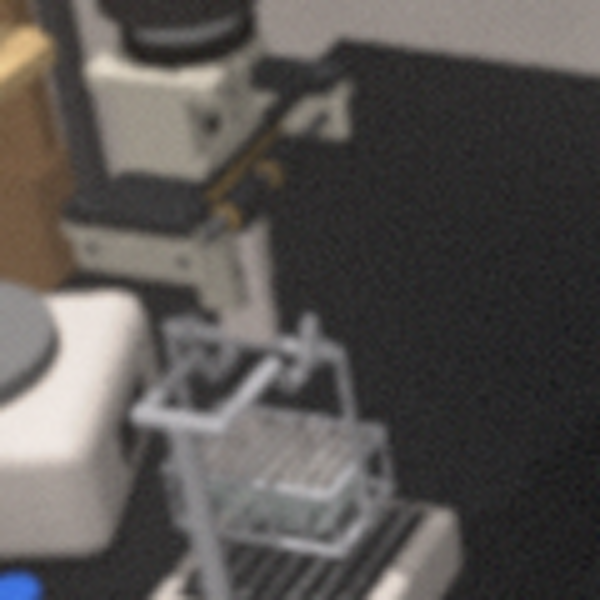

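m6 shows the bar at about (260,340), between the tips at (310,325) and (220,360) and the shanks, without contact. I'll lower it the rest.

Call:
carry_out([
  [0,0,0.003,0,0,0],
  [0,0,0.006,0,0,0],
  [0,0,0.008,0,0,0],
  [0,0,0.0095,0,0,0],
  [0,0,0.0105,0,0,0],
  [0,0,0.0105,0,0,0],
])

```text
clock: 11.02
tool_pos: [0.4806, -0.353, 0.2355]
orientation: [-180.0, -0.0, -87.1]
force: [-1.7, 0.6, 1.7]
opening: 0.0118
gripper_force: 30.0
```

Call:
carry_out([
  [0,0,0,0,0,0],
  [0,0,0,0,0,0],
  [0,0,0,0,0,0],
  [0,0,0,0,0,0],
  [0,0,0,0,0,0],
  [0,0,0,0,0,0],
], grip=0)

```text
clock: 11.78
tool_pos: [0.4806, -0.353, 0.2351]
orientation: [180.0, 0.0, -87.1]
force: [-0.3, 0.4, 0.2]
opening: 0.044
gripper_force: 0.0
```

Call:
carry_out([
  [0,0,-0.01,0,0,0],
  [0,0,-0.03,0,0,0],
  [0,0,-0.06,0,0,0],
  [0,0,-0.09,0,0,0],
  [0,0,-0.12,0,0,0],
])

```text
clock: 12.4
tool_pos: [0.4805, -0.353, 0.357]
orientation: [-180.0, -0.0, -87.1]
force: [-0.0, 0.2, -0.4]
opening: 0.0442
gripper_force: 0.0
```

Run:
```python
from h import *
np.set_printoptions(precision=4,suppress=True)
o=telemetry.get_obs();print(o['clock'],o['tool_pos'],o['orientation'],o['force'],o['opening'])
s=snap('scene','scene5.png')
a=cv2.resize(s[190:270,160:240],(500,500),interpolation=cv2.INTER_CUBIC)[:,:,::-1]
cv2.imwrite('pics/m7.png',a)
pv=np.array([.4477,.3017,.04])
y=np.radians(13.4);X=np.array([np.cos(y),np.sin(y),0]);g=pv+X*.075*np.sin(-.52)+[0,0,.075*np.cos(.52)]
print(g,to_tool(g+[0,0,.13],13.4))
```

```text
12.4 [ 0.4805 -0.353   0.357 ] [-179.9539   -0.0298  -87.1281] [-0.0464  0.1907 -0.3626] 0.044151576368381316
[0.4114 0.2931 0.1051] (array([-0.6504,  0.038 ,  0.1235]), array([-0.0001, -0.0078, -1.7544]))
```

View pics/m7.png

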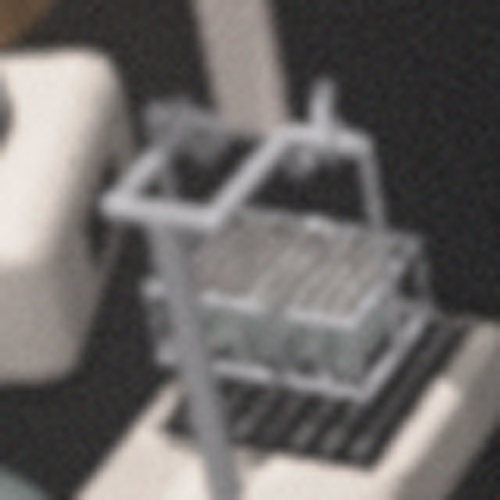

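m7 shows the basket hanging, its bar lying behind the tips in both prongs. Now I'll move to the lever.

Call:
carry_out([
  [-0.02,0.001,0,0,0,-0.1],
  [-0.06,0.003,0,0,0,-0.25],
  [-0.105,0.006,0,0,0,-0.4],
  [-0.15,0.009,0,0,0,-0.55],
  [-0.195,0.011,0,0,0,-0.7],
  [-0.24,0.014,0,0,0,-0.85],
  [-0.285,0.017,0,0,0,-1.0],
  [-0.33,0.02,0,0,0,-1.15],
], grip=1)

```text
clock: 13.45
tool_pos: [0.4437, -0.0231, 0.3559]
orientation: [-179.9, -0.1, -21.0]
force: [-1.0, 0.1, -0.5]
opening: 0.0877
gripper_force: 0.0
```

Run:
```python
from h import *
np.set_printoptions(precision=4,suppress=True)
o=telemetry.get_obs();print(o['clock'],o['tool_pos'],o['orientation'],o['joint_pos'])
print(to_tool([.4114,.2931,.235],13.4)) 
# black handle in first top picture
T=cv2.imread('pics/top0.png');g=cv2.cvtColor(T,cv2.COLOR_BGR2GRAY);print(g[245:272,216:238])
for q in(-.6,-.52,-.45):
  y=np.radians(13.4);X=np.array([np.cos(y),np.sin(y),0])
  P=[np.array([.4477,.3017,.04])+r*(X*np.sin(q)+[0,0,np.cos(q)]) for r in(0,.055,.075,.095)];print(q,proj('top',P).round(1).tolist())
```

```text
13.45 [ 0.4437 -0.0231  0.3559] [-179.948    -0.0706  -20.9661] [ 22.6058  -5.6311 -13.5115   0.0111 -82.0326  46.4266]
(array([-0.1435, -0.2836,  0.121 ]), array([-0.0005, -0.0015, -0.5998]))
[[ 69  69  69  69  67  69  66  69  70  64  67  69  67  72  99 157 185 186
  187 185 188 185]
 [ 69  66  70  70  63  68  68  66  69  67  67  68  69  68  82 136 187 189
  185 187 187 186]
 [ 67  70  68  68  67  68  69  72  70  68  71  67  69  67  72 132 186 186
  188 189 188 187]
 [ 63  65  65  66  67  70  70  69  69  67  70  67  68  70  65 125 187 187
  186 187 185 186]
 [ 69  68  69  65  71  66  69  69  67  69  67  68  71  71  69 126 184 187
  186 186 185 185]
 [ 67  68  68  71  69  66  70  67  69  70  70  69  68  68  67 100 156 186
  186 183 185 185]
 [ 69  69  67  65  69  76 119 160 164 146 104  73  68  66  67  75 136 188
  187 185 183 184]
 [ 68  69  69  71  69 114 183 200 200 187 149  89  69  71  69  69 132 189
  188 187 183 182]
 [ 66  68  68  67  91 153 206 212 192 187 177 135  71  68  67  67 130 188
  186 185 186 187]
 [105  67  66  70 110 176 180 169 159 154 163 146  76  68  66  68 108 
[... 1116 characters left out ...]
188
  188 187 188 188]
 [185 186 170  87  78  41  37  34  31  33  75 114 128 126 129 127 151 189
  190 186 188 189]
 [185 184 181 174 171 153 114  59  69  98 113 126 129 130 127 127 154 191
  190 185 172 165]
 [188 184 184 185 186 182 169 166 164 167 163 129 126 130 125 122 127 147
  157 144 126 105]
 [187 185 185 187 186 187 186 186 182 187 171 124 120 118 117 109  98  90
   89  86  75  59]
 [189 185 188 187 190 186 182 169 161 156 142 105  91  81  79  81  68  49
   55  51  48  42]]
-0.6 [[224.7, 254.5], [224.7, 263.3], [224.8, 266.7], [224.8, 270.0]]
-0.52 [[224.7, 254.5], [224.4, 262.1], [224.2, 264.9], [224.1, 267.8]]
-0.45 [[224.7, 254.5], [224.0, 260.9], [223.8, 263.3], [223.5, 265.8]]
```

Call:
carry_out([
  [-0.022,-0.044,0,0,0,-0.15],
  [-0.044,-0.088,0,0,0,-0.3],
  [-0.066,-0.132,0,0,0,-0.45],
  [-0.088,-0.176,0.02,0,0,-0.6],
  [-0.11,-0.22,0.05,0,0,-0.6],
  [-0.13,-0.255,0.09,0,0,-0.6],
  [-0.141,-0.278,0.12,0,0,-0.6],
  [-0.142,-0.282,0.14,0,0,-0.6],
])

```text
clock: 14.45
tool_pos: [0.4134, 0.2913, 0.2139]
orientation: [180.0, 0.0, 13.2]
force: [-0.5, 0.2, 0.3]
opening: 0.0879
gripper_force: 0.0
```

Run:
```python
from h import *
np.set_printoptions(precision=4,suppress=True)
o=telemetry.get_obs();print(o['clock'],o['tool_pos'],o['orientation'],o['joint_pos'])
print(to_tool([.414,.2937,.0875],13.4))
```

```text
14.45 [0.4134 0.2913 0.2139] [179.959    0.0407  13.2396] [ 57.4543   5.0567 -21.3351   0.0011 -63.666   45.7848]
(array([ 0.0012, -0.0023,  0.1264]), array([ 0.0007,  0.0007, -0.0028]))
```

Call:
carry_out([
  [0.001,-0.002,0.03,0,0,0],
  [0.001,-0.002,0.065,0,0,0],
  [0.001,-0.002,0.095,0,0,0],
  [0.001,-0.002,0.115,0,0,0],
  [0.001,-0.002,0.125,0,0,0],
  [0.001,-0.002,0.126,0,0,0],
  [0.001,-0.002,0.126,0,0,0],
])

```text
clock: 15.32
tool_pos: [0.4148, 0.2926, 0.0899]
orientation: [-180.0, -0.1, 13.1]
force: [0.6, -0.3, 0.6]
opening: 0.0878
gripper_force: 0.0
```

Run:
```python
from h import *
o=telemetry.get_obs();print(o['clock'],o['tool_pos'],o['force'])
s=snap('scene','scene6.png');t=snap('top','top6.png')
f=lambda im,u,v:cv2.resize(im[v:v+75,u:u+60],(400,500),interpolation=cv2.INTER_CUBIC)
cv2.imwrite('pics/m8.png',np.hstack([f(s,388,250),f(t,195,215)])[:,:,::-1])
```

```text
15.325 [0.41483725 0.29260968 0.08991265] [ 0.64597412 -0.27393173  0.59861844]
```

View pics/m8.png

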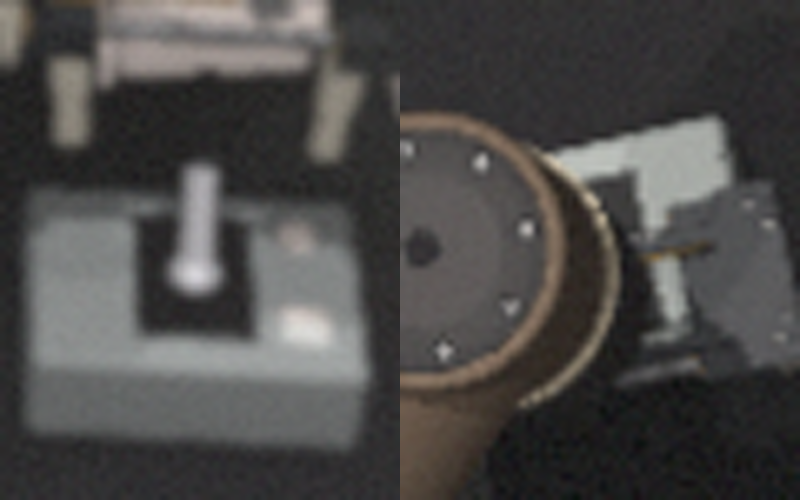

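m8 shows the fingers on either side of the lever, with the handle midway between them. I'll close on it.

Call:
carry_out([
  [0,0,0,0,0,0],
  [0,0,0,0,0,0],
  [0,0,0,0,0,0],
  [0,0,0,0,0,0],
  [0,0,0,0,0,0],
  [0,0,0,0,0,0],
  [0,0,0,0,0,0],
  [0,0,0,0,0,0],
], grip=-1)

```text
clock: 16.42
tool_pos: [0.4149, 0.2946, 0.0895]
orientation: [-179.8, -0.1, 13.1]
force: [-3.1, 8.7, -1.1]
opening: 0.0194
gripper_force: 30.0
```

Call:
carry_out([
  [0,0,0,0,0,0],
  [0,0,0,0,0,0],
  [0,0,0,0,0,0],
])

```text
clock: 16.8
tool_pos: [0.4149, 0.2947, 0.0896]
orientation: [-179.8, -0.1, 13.2]
force: [-1.9, 8.2, -1.4]
opening: 0.0195
gripper_force: 30.0
```

Run:
```python
from h import *
np.set_printoptions(precision=4,suppress=True)
o=telemetry.get_obs();print(o['clock'],o['tool_pos'],o['orientation'],o['force'],o['opening'])
for q in(-.35,-.2,-.1,0): 
  y=np.radians(13.4);X=np.array([np.cos(y),np.sin(y),0])
  print(q,to_tool(np.array([.4477,.3017,.021])+.075*(X*np.sin(q)+[0,0,np.cos(q)]),13.4)[0])
```

```text
16.8 [0.4149 0.2947 0.0896] [-179.7867   -0.1431   13.1608] [-1.9256  8.1828 -1.4325] 0.019539768284280303
-0.35 [ 0.0078  0.0007 -0.0019]
-0.2 [ 0.0186  0.0007 -0.0049]
-0.1 [ 0.0261  0.0006 -0.006 ]
0 [ 0.0335  0.0006 -0.0064]
```

Call:
carry_out([
  [0.003,-0.002,-0.0013,0,0,0],
  [0.008,-0.002,-0.0035,0,0,0],
  [0.0145,-0.002,-0.0055,0,0,0],
  [0.0215,-0.002,-0.007,0,0,0],
  [0.0285,-0.002,-0.0078,0,0,0],
  [0.0335,-0.002,-0.008,0,0,0],
  [0.0335,-0.002,-0.008,0,0,0],
])

```text
clock: 17.68
tool_pos: [0.4462, 0.3022, 0.0971]
orientation: [-180.0, 0.0, 13.1]
force: [-4.0, 3.5, 2.6]
opening: 0.0193
gripper_force: 30.0
```

Run:
```python
from h import *
np.set_printoptions(precision=4,suppress=True)
o=telemetry.get_obs();p=o['tool_pos'];print(o['clock'],p,o['orientation'],o['force'],o['opening'])
y=np.radians(13.4);X=np.array([np.cos(y),np.sin(y),0]);Y=np.array([-np.sin(y),np.cos(y),0])
d=p-np.array([.4477,.3017,.021]);print('along x,y,z of box',d@X,d@Y,d[2])
s=snap('scene','scene7.png');g=cv2.cvtColor(s,cv2.COLOR_RGB2GRAY)
print(g[270:300:2,408:428])
# light shaft pixels -> in plane of motion through pivot (normal Y)
P0=np.array([.4477,.3017,.04])
for r in range(270,300,2):
    row=g[r,408:428].astype(int);u=408+np.argmax(row)
    o_,dd=ray('scene',u,r);t=((P0-o_)@Y)/(dd@Y) if abs(dd@Y)>1e-6 else 0
print(proj('scene',[P0+[0,0,z] for z in(0,.02,.04,.055,.095)]).round(1).tolist())
```

```text
17.675 [0.4462 0.3022 0.0971] [-179.9619    0.0371   13.1261] [-4.0383  3.4761  2.5841] 0.0192803035614939
along x,y,z of box -0.0013825465097497761 0.0008328103990015608 0.07613683720735794
[[ 45  82 120 136 135 129 117  77  47  39  35  41  37  39  33  47  69 107
  130 136]
 [ 43  77 115 131 138 124  99  62  38  37  35  35  40  34  40  46  75 104
  126 132]
 [ 42  79 115 131 137 132 106  70  36  43  41  30  35  37  32  55  90 118
  129 134]
 [ 40  78 116 132 130 126  96  55  38  38  35  33  39  33  43  68 101 129
  137 133]
 [ 61  66  80  82  84  76  61  50  57  59  59  56  52  47  47  67  90 108
  112 109]
 [ 99  94  93  92  83  82  87  86  99 112 113 112 102  94  89  87  86  84
   82  81]
 [ 67  57  58  59  59  61  65  78 104 116 117 116 102  79  73  73  77  81
   85  85]
 [ 54  39  39  37  32  41  48  76 108 118 121 110  87  54  36  37  49  63
   79  85]
 [ 56  35  37  35  34  37  52  92 119 129 128 109  75  50  29  37  41  62
   79  86]
 [ 56  40  33  33  33  50  71 106 126 132 126 103  70  45  36  35  42  64
   78  84]
 [ 57  36  38  40  55  92 126 145 149 148 133 113  97  60  40  34  37  56
   77  81]
 [ 68  48  36  45  47  79 116 148 169 168 150 123  95  63  43  41  35  51
   70  92]
 [ 84  51  38  38  40  39  54  70  86  91  89  73  56  45  37  37  41  60
   91 115]
 [ 85  47  44  40  42  42  37  35  34  42  44  42  37  40  36  39  45  60
   96 128]
 [ 94  60  41  39  41  44  40  40  44  39  47  39  42  44  40  40  41  62
   97 125]]
[[416.5, 290.8], [417.2, 285.6], [417.9, 280.3], [418.4, 276.2], [419.9, 265.2]]
```

Call:
carry_out([
  [0.0012,0,0,0,0,0],
  [0.0012,0,0,0,0,0],
  [0.0012,0,0,0,0,0],
  [0.0012,0,0,0,0,0],
  [0.0012,0,0,0,0,0],
  [0.0012,0,0,0,0,0],
  [0.0012,0,0,0,0,0],
  [0.0012,0,0,0,0,0],
])

```text
clock: 18.73
tool_pos: [0.4469, 0.3023, 0.0972]
orientation: [-180.0, 0.1, 13.1]
force: [-6.7, 3.8, 2.9]
opening: 0.0194
gripper_force: 30.0
```

Call:
carry_out([
  [0,0,0,0,0,0],
  [0,0,0,0,0,0],
  [0,0,0,0,0,0],
  [0,0,0,0,0,0],
  [0,0,0,0,0,0],
  [0,0,0,0,0,0],
  [0,0,0,0,0,0],
])

```text
clock: 19.6
tool_pos: [0.4469, 0.3024, 0.0972]
orientation: [-180.0, 0.1, 13.1]
force: [-5.2, 1.7, 4.1]
opening: 0.0191
gripper_force: 30.0
```

Call:
carry_out([
  [0.004,0,0.0001,0,0,0],
  [0.0112,0,0.0008,0,0,0],
  [0.0185,0,0.0024,0,0,0],
  [0.026,0,0.0046,0,0,0],
  [0.033,0,0.0075,0,0,0],
  [0.0395,0,0.0112,0,0,0],
  [0.044,0,0.014,0,0,0],
  [0.0465,0,0.0155,0,0,0],
])

```text
clock: 20.6
tool_pos: [0.4947, 0.3138, 0.0831]
orientation: [-179.9, -0.2, 13.2]
force: [0.0, 0.5, 9.6]
opening: 0.019
gripper_force: 30.0
```

```bash
cat > q.py <<'E'
from h import *
np.set_printoptions(precision=4,suppress=True)
o=telemetry.get_obs();p=o['tool_pos'];print(o['clock'],p,o['orientation'],o['force'],o['opening'])
y=np.radians(13.4);X=np.array([np.cos(y),np.sin(y),0]);Y=np.array([-np.sin(y),np.cos(y),0])
d=p-np.array([.4477,.3017,.021]);print('along x,y,z of box',d@X,d@Y,d[2],'q',np.arctan2(d@X,d[2]))
E
python3 q.py
```

```text
20.6 [0.4947 0.3138 0.0831] [-179.9189   -0.1955   13.1833] [0.0064 0.4971 9.6407] 0.019027860480779025
along x,y,z of box 0.04848951658805059 0.0009045842266592382 0.06212723592711235 q 0.6627291737633956
```

Call:
carry_out([
  [0.002,0,0.001,0,0,0],
  [0.004,0,0.002,0,0,0],
  [0.005,0,0.003,0,0,0],
  [0.005,0,0.003,0,0,0],
])

```text
clock: 21.1
tool_pos: [0.4988, 0.3148, 0.0802]
orientation: [-179.9, -0.1, 13.2]
force: [-2.2, 1.0, 10.8]
opening: 0.0193
gripper_force: 30.0
```

```bash
python3 q.py
```

```text
21.1 [0.4988 0.3148 0.0802] [-179.9222   -0.1475   13.1833] [-2.1959  1.0403 10.7886] 0.019268425365023458
along x,y,z of box 0.05279747865745107 0.0009093411548002917 0.059236263124765445 q 0.7279894822741028
```

Call:
carry_out([
  [0,0,0,0,0,0],
  [0,0,0,0,0,0],
  [0,0,0,0,0,0],
  [0,0,0,0,0,0],
  [0,0,0,0,0,0],
  [0,0,0,0,0,0],
], grip=0.6)

```text
clock: 21.85
tool_pos: [0.4979, 0.3136, 0.0785]
orientation: [180.0, 0.0, 13.1]
force: [0.1, -0.5, -0.2]
opening: 0.0689
gripper_force: 0.0
```

Call:
carry_out([
  [0,0,-0.02,0,0,0],
  [0,0,-0.05,0,0,0],
  [0,0,-0.09,0,0,0],
  [0,0,-0.13,0,0,0],
  [-0.02,0.02,-0.17,0,0,0],
  [-0.05,0.06,-0.2,0,0,0],
  [-0.08,0.11,-0.2,0,0,0],
  [-0.1,0.16,-0.2,0,0,0],
])

```text
clock: 22.85
tool_pos: [0.4359, 0.1337, 0.2792]
orientation: [-179.9, -0.1, 13.2]
force: [0.8, -0.5, -0.7]
opening: 0.0701
gripper_force: 0.0
```

Run:
```python
from h import *
np.set_printoptions(precision=4,suppress=True)
o=telemetry.get_obs();print(o['clock'],o['tool_pos'],o['force'],o['opening'])
t=snap('top','top8.png');s=snap('scene','scene8.png')
g=cv2.cvtColor(t,cv2.COLOR_RGB2GRAY);print(g[238:268,214:236])
g=cv2.cvtColor(s,cv2.COLOR_RGB2GRAY);print(g[268:302:2,404:432:1])
y=np.radians(13.4);X=np.array([np.cos(y),np.sin(y),0])
for q in(.5,.6):
  P=[np.array([.4477,.3017,.04])+r*(X*np.sin(q)+[0,0,np.cos(q)]) for r in(0,.055,.075,.095)]
  print(q,proj('top',P).round(1).tolist(),proj('scene',P).round(1).tolist())
# changes elsewhere vs. start
a=cv2.imread('pics/scene0.png');d=cv2.absdiff(a,s[:,:,::-1]).max(2);d=cv2.morphologyEx((d>50).astype(np.uint8),cv2.MORPH_OPEN,np.ones((3,3)))
n,l,st,ce=cv2.connectedComponentsWithStats(d);print(st[1:][st[1:,4]>15])
```

```text
22.85 [0.4359 0.1337 0.2792] [ 0.7659 -0.5192 -0.7403] 0.07010171730054786
[[ 78  64  34  35  31  22  26  66 134 163 156 141 133 121 103  93  85  83
   84  87  95  97]
 [146  87  29  24  31  28  29  36 103 148 122 131 117  98  83  83  80  83
   88  87  93  97]
 [177 143  25  28  26  23  29  29  65  99  98  97  88  83  80  82  86  89
   91  87  95  96]
 [185 171  83  30  27  29  30  41  56  67  82  79  81  83  84  86  89  88
   89  91  95  99]
 [187 176 117  31  27  38  44  49  62  69  72  78  80  85  84  90  92  91
   91  92  92  98]
 [183 146 119  38  33  50  60  60  68  72  77  83  86  85  88  87  93  90
   94  96  92  96]
 [117  89  84  57  51  57  64  68  72  78  81  83  85  90  89  91  92  95
   97  93  94  97]
 [ 83  66  69  64  73  94  79  80  77  83  83  87  88  92  92  92  91  96
   97  99  96  95]
 [113  69  70  69  78  83  77  82  85  84  85  91  90  92  91  92  97  96
   98  97  99  98]
 [130  71  72  72  75  77  81  85  84  88  89  92  91  92  93  98  96  98
   98 101 102 102]
 [139  69  71  74  77  80  83  88  86  87  90  92  92  95  96  97  98  96
  100 102 107 107]
 [
[... 4215 characters left out ...]
   33]
 [  154   120     6     3    18]
 [  143   130     6     4    24]
 [  327   145    12    20   189]
 [  356   147    29    32   602]
 [  324   182     7    11    54]
 [  360   184    11     5    45]
 [  394   185     6    11    51]
 [  191   187    18    26   263]
 [  341   193     6    16    83]
 [  377   195     6    15    71]
 [  183   205    11     5    43]
 [  213   210     7     6    34]
 [  191   223    37    17   421]
 [  296   229    15    26   253]
 [  203   238    17     6    55]
 [  287   245    12     6    43]
 [  332   255    45    21   647]
 [  318   260     6     6    29]
 [  287   267    44    39   976]
 [  416   275     5     5    24]
 [  415   282     6    11    60]]
```

Call:
carry_out([
  [0,0.04,-0.03,0,0,0],
  [0,0.09,-0.06,0,0,0],
  [0,0.14,-0.09,0,0,0],
  [0,0.19,-0.1,0,0,0],
  [0,0.24,-0.1,0,0,0],
  [0,0.28,-0.1,0,0,0],
  [0,0.3,-0.1,0,0,0],
  [0,0.3,-0.1,0,0,0],
])

```text
clock: 23.95
tool_pos: [0.5052, -0.1581, 0.3779]
orientation: [-180.0, 0.1, 13.0]
force: [-0.1, 0.0, -0.2]
opening: 0.0703
gripper_force: 0.0
```

Run:
```python
from h import *
np.set_printoptions(precision=4,suppress=True,linewidth=150)
t=snap('top','top9.png');s=snap('scene','scene9.png')
g=cv2.cvtColor(t,cv2.COLOR_RGB2GRAY);print(g[226:262:1,210:232])
# displacement of item patches vs start (template match)
def chk(nm,name,cur,u,v,w,h):
    a=cv2.imread(f'pics/{name}0.png');b=cur[:,:,::-1];m=8
    r=cv2.matchTemplate(b[v-m:v+h+m,u-m:u+w+m].copy(),a[v:v+h,u:u+w].copy(),cv2.TM_CCOEFF_NORMED);_,mx,_,p=cv2.minMaxLoc(r);print(nm,name,round(mx,3),p[0]-m,p[1]-m)
chk('plateR','top',t,331,252,46,38);chk('plateL','top',t,271,267,44,32);chk('pip','top',t,178,305,85,50)
chk('tipbox','top',t,224,152,48,38);chk('rack','top',t,160,152,55,58);chk('beaker','top',t,388,158,30,32);chk('bottle','top',t,438,167,32,32);chk('switch','top',t,199,232,20,45)
chk('plate','scene',s,330,253,50,30);chk('pip','scene',s,392,240,85,30);chk('bottle','scene',s,143,253,35,55);chk('beaker','scene',s,185,285,35,43);chk('tipbox','scene',s,345,335,55,45);chk('rack','scene',s,415,330,70,75)
```

```text
[[ 49  49  47  53  49  51  51  49  49  52  48  51  51  50  46  49  48  48  51  51  51  48]
 [ 50  52  49  48  48  50  50  49  46  50  51  49  52  47  48  50  47  49  51  49  49  48]
 [ 52  53  49  51  46  52  51  49  49  47  52  51  49  49  49  49  51  49  49  49  48  50]
 [ 49  48  50  44  48  52  49  46  49  48  52  47  52  50  52  49  51  50  50  50  49  48]
 [ 49  49  49  52  49  48  49  52  47  49  45  51  49  49  49  48  42  45  47  48  47  49]
 [ 53  47  49  49  51  47  50  45  50  52  53  46  51  53  52  49  47  38  45  43  44  51]
 [ 48  48  51  52  49  52  47  48  50  50  48  49  48  50  46  44  42  51  44  46  37  48]
 [ 48  51  49  49  49  51  42  39  40  40  50  51  50  48  46  43  44  44  44  40  45  45]
 [ 52  51  54  51  52  41  35  30  31  32  43  51  52  47  49  44  46  46  49  46  56  81]
 [ 50  50  53  52  44  34  35  47  35  32  32  39  54  48  48  47  54  83 117 141 146 157]
 [ 49  48  54  46  43  38  48  56  35  30  29  41  65  95 128 134 137 156 176 183 183 183]
 [ 48  47  51  53  41  32  32  42  38  28  27  80 139 153 167 168 169 176 188 189 187 189]
 [ 45  4
[... 1771 characters left out ...]
 90 109 105  97  73  67  67  68  66  68]
 [186 187 184 186 186 185 169  78  67  70  64  67  68  71  71  67  66  68  68  68  70  67]
 [186 186 183 188 188 185 177 108  70  67  68  69  71  69  65  65  68  67  69  68  69  68]
 [188 185 186 188 184 188 175 113  68  67  72  68  68  68  69  69  70  69  67  68  70  65]
 [188 183 183 186 188 189 179 136  66  68  66  67  65  71  70  67  65  67  66  66  67  70]]
plateR top 0.769 0 0
plateL top 0.518 0 0
pip top 0.999 0 0
tipbox top 0.999 0 0
rack top 0.999 0 0
beaker top 0.452 0 0
bottle top 0.984 0 0
switch top 0.955 0 0
plate scene 0.995 0 0
pip scene 0.999 0 0
bottle scene 0.999 0 0
beaker scene 0.998 0 0
tipbox scene 0.999 0 0
rack scene 0.999 0 0
```

```bash
python3 -c "
from plant import workorder
print(workorder.close_job())"
```

```text
the job is handed in; nothing more can be done
None
```

I hung the basket on the dryer hook and let go of it, then held the lever upright for about two seconds and pushed it over to its dry-side stop. I handed the job in at about 24 s, and image checks showed the other items still in place, except one plate and the beaker, which the arm partly hid in one view.

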